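Hold the film viewer's glare shutter half open

ROBOT

A 6-joint arm with a two-finger parallel gripper is mounted at the origin on the work surface. World frame = base frame: x ahead of the robot, y to its left, z up, the work surface at z = 0. Lengths are in mm, angles in rad, forces in N, time in s.
With the tool pointing down it reaches from about 325 to 925 mm from the base axis. Payload 3.1 kg.
Tool frame: the origin (TCP) lies on the front face of the gripper's body, between the roots of the fingers; the fingertips stand 73 mm ahead of it and the grasp point (between the pads) lies 54 mm ahead of it (env.grasp_offset is the z of the grasp point in the tool frame, in mm); z points along the fingers, y is the line along which they close (so a half turn about z gives the same grasp; the last joint's range is limited). The gripper opens to 85 mm and grips with 20 to 120 N. Pads are 22 mm wide; open, the fingers measure 114 mm over their backs; the gripper's body (76 mm by 85 mm) begins 54 mm behind the grasp point. The pads swing forward as they close: fully open they stand 13 mm farther back than shut.
Start: joints at [1.089, 0.217, 1.613, -0, 1.311, -0.112], TCP at [225.876, 582.769, 303.9] pointing down, gripper open.
Joint ranges: [-2.75, 2.75], [-0.78, 2.1], [0.31, 2.55], [-1.13, 4.27], [0.13, 2.63], [-2.58, 2.58]. Speed limits (rad/s): [2.79, 2.79, 3.14, 3.14, 3.14, 3.14].

INTERFACE

Orientations are given as [roll, pitch, yaw] about the fixed x, y, z axes, in that order (R = Rz(yaw) Ry(pitch) Rx(roll)).
In Python, from workcell import env, viewer gives the robot as it stands.
- The arm moves only by the tool move_arm, never from a script. Its argument "deltas" is a list of rows, each a list of 3 entries, a list of its own where there are three numbers: the shift along the tool's x, y, z in units of 40 mm (1.0 is 40 mm), then the turn, a rotation vector about the tool's x, y, z in units of 6 degrees (1.0 is 6 degrees), then the gripper's target within -1 to 1 (fully open at 1, half-way at 0, shut at -1). In form: [[[x, y, z], [ax, ay, az], jaw], ...]. A call has 1 to 10 rows; each row is the pose to reach, as a shift and turn from the pose commanded when the call began, along the tool's axes at that moment; what a row does not reach only later rows make up. A row lasts 1/12 s, in which the tool goes at most 41.7 mm and 7.16 degrees, less where a joint would pass 70% of its speed; a pose out of reach is approached as far as the arm can. A call with a gripper value outside its range is refused whole. The fingers move at their own pace and stop on an object; the grip force is fixed at half the most. Time passes only in rows, so rows that repeat a pose let the fingers close. It gives the time, the measured TCP pose, the force, the opening and the grip force at its end, in the units of the state.
- env.observe(): the state, without advancing time (a new reading comes with each control period).
- viewer.camera(name): name is "scene" or "top"; returns the picture (420x560x3 uint8, blue, green, red); there is no depth.
- viewer.calibration(name): a dict with "K" (3x3 intrinsics, pixels), "view" (4x4, takes a point from world to camera coordinates). Camera axes: x right, y down, z forward; pixel columns grow to the right and rows downward; lengths in mm; the calibration is good to about 2 mm. A picture is of the moment at which its call begins. calibration takes no time and is no camera call.
- env.sign_off(): hands the job in; it is judged then, once.
The state is a dict: "time_s": time; "q": joint angles; "qvel": joint speeds; "effort": joint torques, N m; "tool_pos": TCP position; "eef_rot": TCP orientation; "ft_force": force on the tool from outside, world axes, zero at the start; "ft_torque": the same for the moment, N m; "gripper_width": opening from 0.0 (shut) to 1.0 (fully open); "grip_force": force on a finger pad.
Only numpy, scipy, OpenCV 4.12 (cv2) and the standard library are available. Lean on these libraries where they do the work, as an engineer would, in place of code of your own. Each camera call takes 0.05 s, during which the arm holds its last target. There are 200 camera calls.

TASK

Switch on the film viewer at its keypad, with its shutter still closed: press the green key, then the yellow, then the blue, each well down and let up again before the next, and never the red one. Then slide the viewer's sprung shutter by its orange tab to half travel, so that three of the six white-to-grey steps show and the tab stands at the orange marks, never opening it beyond three quarters, and finish while still holding it there against its spring. Leave everything else on the table where it stands.

Things in the scene. Friction and masses are not known exactly. Their poses are not given: they have to be found in the camera images.
- viewer: Film viewer, fixed: grey box 170 (its x) x 220 (its y) x 68 mm high, black top; origin at the centre of its underside. Its shutter opens towards the viewer's own +y, between two aluminium guide bars along y (12 wide, tops 80 high, centred at x = -58 and +58). Under it lie six white-to-grey strips, each 10 wide along y: closed covers all, half travel shows three.
- shutter (a joint): Travel of the sprung shutter in m: 0 closed, 0.060 fully open, 0.030 half travel. A spring always pulls it shut: about 2.5 N at closed, rising by 0.22 N per mm to about 9 N at half and 16 N fully open; it slides back when let go.
- shutter_tab (a point): Middle of the top edge of the upright orange tab on the bare steel shutter plate; moves with it; axes as the viewer's. The tab is 12 mm thick along the viewer's y (sliding direction), 50 wide along its x, and stands 40 above the plate; its top is 116 above the table. White lines on the plate mark its middle.
- half_mark (a point): Fixed point on the viewer where shutter_tab lies at exactly half travel; it is in line with the orange marks across the two guide bars.
- keypad: Viewer keypad, fixed to the table: grey box 100 (its x) x 230 (its y) x 30 high, origin at the centre of its underside. Four spring keys stand on it in one row along its y, 55 mm apart, in any colour order.
- key_green_top (a point): Centre of the top of the round green key cap, 28 mm in diameter, facing up; 52 mm above the table.
- key_green (a joint): How far the green key is pressed down, in m: 0 up, 0.006 fully down (5 N, springs back up when released).
- key_yellow_top (a point): Centre of the top of the round yellow key cap, 28 mm in diameter, facing up; 52 mm above the table.
- key_yellow (a joint): How far the yellow key is pressed down, in m: 0 up, 0.006 fully down (5 N, springs back up when released).
- key_blue_top (a point): Centre of the top of the round blue key cap, 28 mm in diameter, facing up; 52 mm above the table.
- key_blue (a joint): How far the blue key is pressed down, in m: 0 up, 0.006 fully down (5 N, springs back up when released).
- key_red_top (a point): Centre of the top of the round red key cap, 28 mm in diameter, facing up; 52 mm above the table.
- key_red (a joint): How far the red key is pressed down, in m: 0 up, 0.006 fully down (5 N, springs back up when released).
- test_plate: Bystander, to be left alone: heavy dark steel plate 110 x 180 x 20 lying flat (mm); origin at the centre of its underside.
- jar_a: Bystander, to be left alone: white screw-top jar with a green band, diameter 90, height 120 (mm); origin at the centre of its underside.
- jar_b: Bystander, to be left alone: another white screw-top jar with a green band, diameter 90, height 120 (mm); origin at the centre of its underside.
- spray_can: Bystander, to be left alone: yellow spray can with a blue band, diameter 54, height 180 (mm); origin at the centre of its underside.
- loupe: Bystander, to be left alone: small black magnifier standing on the table, diameter 38, height 34 (mm); origin at the centre of its underside.
- weld_coupon: Bystander, to be left alone: bare steel bar 70 x 40 x 12 lying flat (mm); origin at the centre of its underside.
- puffer: Bystander, to be left alone: black rubber-coloured powder puffer, pear shaped, diameter 60, height 85 (mm); origin at the centre of its underside.

How it is judged (in metres and radians):
On the way, in this order (a step that is already met when the one before it is completed fails the run):
1. the green key is pressed well down, the other keys up, the shutter closed (value of joint key_green above 0.0045 m and value of joint each of key_yellow, key_blue, key_red below 0.002 m and value of joint shutter below 0.006 m), for 0.1 s.
2. the yellow key is pressed well down, the other keys up, the shutter closed (value of joint key_yellow above 0.0045 m and value of joint each of key_green, key_blue, key_red below 0.002 m and value of joint shutter below 0.006 m), for 0.1 s.
3. the blue key is pressed well down, the other keys up, the shutter closed (value of joint key_blue above 0.0045 m and value of joint each of key_green, key_yellow, key_red below 0.002 m and value of joint shutter below 0.006 m), for 0.1 s.
4. all keys up, the fingers hold the shutter at half travel (25 to 35 mm of 60) (value of joint each of key_green, key_yellow, key_blue, key_red below 0.002 m and value of joint shutter between 0.025 and 0.035 m and contact force between the fingers and shutter above 2 N), for 0.5 s.
At the end, for the whole second after the job is handed in: The shutter is at rest at half travel (30 mm open, within 5 mm), held there against its spring by the robot's fingers (over 2 N on it); all four keys are up; no bystander has moved 30 mm or tipped (all of step 4 and velocity of joint shutter between -0.01 and 0.01 m/s and distance of each of test_plate, jar_a, jar_b, spray_can, loupe, weld_coupon, puffer from where it was at the start of the episode below 0.03 m and angle between each of test_plate, jar_a, jar_b, spray_can, loupe, weld_coupon, puffer's own z axis and vertical below 0.2 rad); the arm keeps its last pose, push and grip.
It fails at once if the red key is pressed (value of joint key_red above 0.003 m).
It fails at once if the shutter is opened beyond three quarters (48 mm of 60) (value of joint shutter above 0.048 m).
It fails at once if a bystander is pushed 30 mm or more, or tipped (not (distance of each of test_plate, jar_a, jar_b, spray_can, loupe, weld_coupon, puffer from where it was at the start of the episode below 0.03 m and angle between each of test_plate, jar_a, jar_b, spray_can, loupe, weld_coupon, puffer's own z axis and vertical below 0.2 rad)).
It also fails if it takes over 56 s, if anything falls off the work surface, if the arm or the gripper's body presses on something with over 40 N, if the wrist force passes 120 N, or if a joint passes its speed limit or range.

## Working session

There is one attempt and no reset: what is moved stays moved. The work goes in short steps, Python scripts to look and compute and a tool call to move; the robot and the scene stay as the last step left them, time stands still between calls to the robot, and variables do not carry over. Pictures are saved under pics/ and viewed, at most 10 in all, crops included, and the job is handed in when it is done.

Besides the shell and the picture viewer there is one more tool, called after ">>>" as a command line: name --argument value ..., lists and objects as JSON in quotes. move_arm: Moves the arm, as the interface text tells. Its arguments: {"type":"object","properties":{"deltas":{"type":"array"}},"required":["deltas"]}

```bash
mkdir -p pics; ls; python3 - <<'E'
from workcell import env, viewer
import cv2
for n in("top","scene"):
    cv2.imwrite(f"pics/{n}0.png",viewer.camera(n)); c=viewer.calibration(n); print(n,c["K"],c["view"])
print(env.observe())
E
```

```text
pics
top [[535.52004032   0.         282.61823097]
 [  0.         535.52004032 209.25958341]
 [  0.           0.           1.        ]] [[-3.80656041e-04 -9.99999915e-01 -1.60748873e-04 -2.07567559e+00]
 [-9.94517120e-01  3.95378998e-04 -1.04573143e-01  6.01441488e+02]
 [ 1.04573197e-01  1.20061107e-04 -9.94517185e-01  1.76487723e+03]
 [ 0.00000000e+00  0.00000000e+00  0.00000000e+00  1.00000000e+00]]
scene [[456.41966016   0.         280.27567799]
 [  0.         456.41966016 208.65619779]
 [  0.           0.           1.        ]] [[ 4.48472619e-01  8.93528240e-01 -2.18996351e-02 -2.60248030e+02]
 [ 6.48694486e-01 -3.42247742e-01 -6.79751387e-01 -3.01996057e+02]
 [-6.14872161e-01  2.90643712e-01 -7.33115583e-01  1.65153452e+03]
 [ 0.00000000e+00  0.00000000e+00  0.00000000e+00  1.00000000e+00]]
{'time_s': 0.1, 'q': array([ 1.08880896e+00,  2.17695411e-01,  1.61480487e+00,  1.02275788e-05,
        1.31133777e+00, -1.12165468e-01]), 'qvel': array([-0.00030453, -0.00162242, -0.00122963,  0.00105983, -0.00233527,
       -0.00060811]), 'effort': array([-1.30919205e-03, -3.98078585e+01, -3.04970706e+01, -2.12178275e-04,
        4.24297090e-03, -8.49299767e-06]), 'tool_pos': array([225.58460254, 582.22949578, 302.67204775]), 'eef_rot': array([-3.13936248e+00, -2.61144406e-04,  2.77176783e+00]), 'ft_force': array([ 0.02491254, -0.53368332, -0.47838471]), 'ft_torque': array([ 0.0088724 , -0.01673242, -0.04371565]), 'grip_force': 0.0, 'gripper_width': 1.0014431652974445}
```

View pics/top0.png

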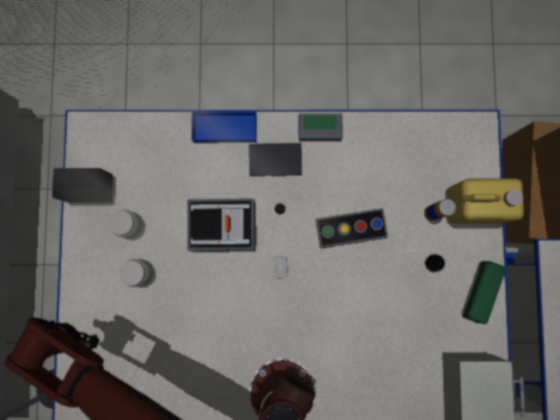

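View pics/scene0.png

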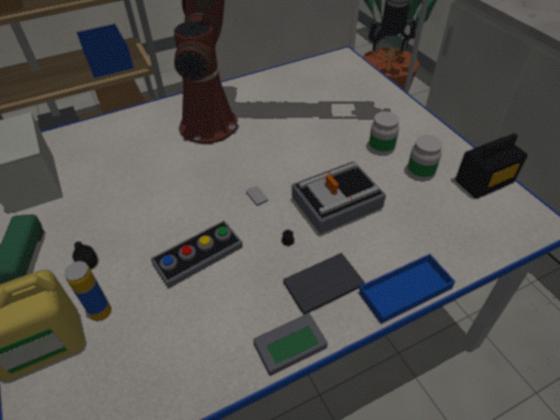

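```bash
cat > h.py <<'E'
import numpy as np, cv2
from workcell import env, viewer
def ray(n,uv,z):
    c=viewer.calibration(n);K=np.array(c["K"]);V=np.array(c["view"]);R=V[:3,:3];C=-R.T@V[:3,3]
    d=R.T@np.linalg.solve(K,[uv[0],uv[1],1.]); return C+d*(z-C[2])/d[2]
def blobs(n,im,name,box):
    rng={"green":(45,80),"yellow":(22,35),"blue":(105,130),"red":(0,6),"orange":(7,20)}[name]
    h=cv2.cvtColor(im,cv2.COLOR_BGR2HSV);m=((h[...,0]>=rng[0])&(h[...,0]<=rng[1])&(h[...,1]>110)&(h[...,2]>40)).astype(np.uint8)
    x0,y0,x1,y1=box;k=np.zeros_like(m);k[y0:y1,x0:x1]=m[y0:y1,x0:x1]
    _,_,s,c=cv2.connectedComponentsWithStats(k)
    return [(c[i].round(1),s[i].tolist()) for i in range(1,len(s)) if s[i][4]>=2]
E
python3 - <<'E'
from h import *
im=cv2.imread("pics/top0.png");sc=cv2.imread("pics/scene0.png")
for n,i,b,b2 in(("top",im,(310,200,395,255),(185,195,260,255)),("scene",sc,(145,220,250,290),(285,155,390,235))):
    for c in("green","yellow","red","blue"):
        for p,s in blobs(n,i,c,b): print(n,c,p,s,ray(n,p,52).round(1))
    for c in("orange","red"):
        for p,s in blobs(n,i,c,b2): print(n,c,p,s,ray(n,p,100).round(1),ray(n,p,80).round(1))
a=cv2.resize(im[190:260,180:265],None,fx=7,fy=7,interpolation=cv2.INTER_CUBIC)[:,:595]
b=cv2.resize(sc[155:235,285:390],None,fx=6,fy=6,interpolation=cv2.INTER_CUBIC)
cv2.imwrite("pics/c1.png",cv2.convertScaleAbs(a,alpha=1.3)); cv2.imwrite("pics/c2.png",cv2.convertScaleAbs(b,alpha=1.3))
E
```

```text
top green [327.6 231.1] [325, 228, 7, 7, 38] [ 526.7 -150.8   52. ]
top yellow [344.1 228.5] [340, 225, 9, 8, 57] [ 535.3 -205.4   52. ]
top red [360.3 225.9] [357, 223, 7, 7, 39] [ 543.9 -259.    52. ]
top blue [376.8 223.2] [373, 219, 9, 9, 60] [ 552.8 -313.7   52. ]
top orange [226.9 223. ] [225, 216, 5, 15, 69] [549.9 177.  100. ] [551.4 179.1  80. ]
scene green [222.  230.5] [218, 226, 9, 10, 70] [ 531.6 -151.8   52. ]
scene yellow [204.3 239.6] [199, 235, 11, 11, 90] [ 539.2 -205.8   52. ]
scene red [186.1 249.3] [182, 245, 10, 10, 67] [ 547.8 -259.8   52. ]
scene blue [167.1 259.3] [162, 254, 11, 11, 94] [ 556.2 -314.1   52. ]
scene orange [331.6 183.2] [326, 172, 13, 22, 176] [553.5 178.2 100. ] [536.3 190.   80. ]
scene orange [350.  195.8] [349, 195, 3, 3, 4] [619.8 197.1 100. ] [604.1 209.2  80. ]
```

View pics/c1.png

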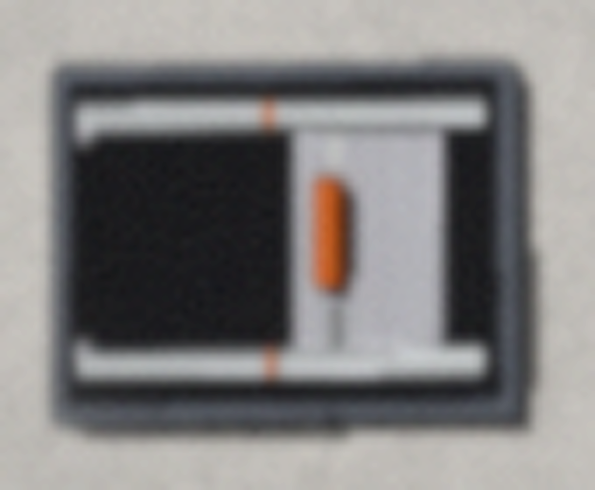

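View pics/c2.png

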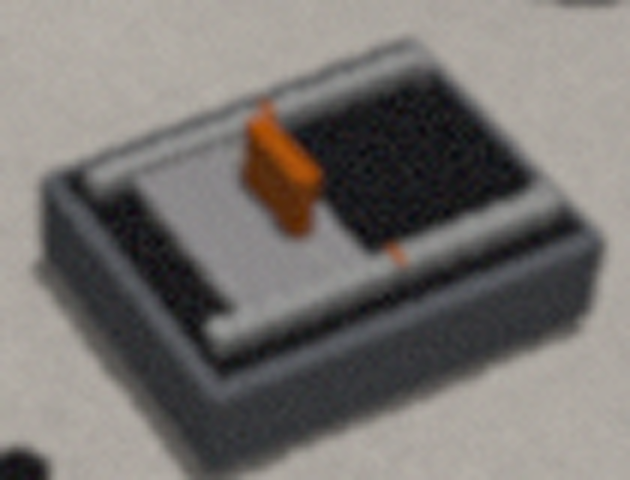

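The green, yellow, red and blue keys lie at about (528,-151), (536,-205), (545,-259) and (553,-314). They sit in one row with 55 mm pitch, as specified. In c1 the tab is at top-image px (227,223) and the orange marks at (218.4,206) and (218.6,242). That puts the tab at about (550,177) and the marks at about y=206, so opening is along world +y with yaw near 0.

>>> move_arm --deltas '[[[-6.6,-5.0,0],[0,0,-3.53],-1],[[-6.6,-5.0,0],[0,0,-3.53],-1],[[-6.6,-5.0,0],[0,0,-3.53],-1],[[-6.6,-5.0,0],[0,0,-3.53],-1],[[-6.6,-5.0,0],[0,0,-3.53],-1],[[-6.6,-5.0,0],[0,0,-3.53],-1],[[-6.6,-5.0,0],[0,0,-3.53],-1],[[-6.6,-5.0,0],[0,0,-3.53],-1],[[-6.6,-5.0,0],[0,0,-3.53],-1],[[-6.6,-5.0,0],[0,0,-3.53],-1]]'

```text
time_s: 0.93
tool_pos: [400.7, 298.9, 303.5]
eef_rot: [-3.141, -0.001, 3.136]
ft_force: [0.3, 0.1, -0.9]
gripper_width: 0.003
grip_force: 0.0
```

>>> move_arm --deltas '[[[-3.18,-11.25,0],[0,0,0],-1],[[-3.18,-11.25,0],[0,0,0],-1],[[-3.18,-11.25,0],[0,0,0],-1],[[-3.18,-11.25,0],[0,0,0],-1],[[-3.18,-11.25,0],[0,0,0],-1],[[-3.18,-11.25,0],[0,0,0],-1],[[-3.18,-11.25,0],[0,0,0],-1],[[-3.18,-11.25,0],[0,0,0],-1],[[-3.18,-11.25,0],[0,0,0],-1],[[-3.18,-11.25,0],[0,0,0],-1]]'

```text
time_s: 1.77
tool_pos: [513.5, -100.3, 303.7]
eef_rot: [3.141, 0.0, -3.14]
ft_force: [1.2, 0.7, 0.3]
gripper_width: 0.002
grip_force: 0.0
```

>>> move_arm --deltas '[[[-0.3,-1.1,0.5],[0,0,0],-1],[[-0.3,-1.1,1.5],[0,0,0],-1],[[-0.3,-1.1,2.5],[0,0,0],-1],[[-0.3,-1.1,3.5],[0,0,0],-1],[[-0.3,-1.1,4.0],[0,0,0],-1],[[-0.3,-1.1,4.0],[0,0,0],-1],[[-0.3,-1.1,4.0],[0,0,0],-1]]'

```text
time_s: 2.35
tool_pos: [524.4, -142.3, 142.3]
eef_rot: [3.14, -0.004, -3.14]
ft_force: [-0.6, 0.3, 0.1]
gripper_width: 0.002
grip_force: 0.0
```

>>> move_arm --deltas '[[[-0.09,-0.22,0.1],[0,0,0],-1],[[-0.09,-0.22,0.2],[0,0,0],-1],[[-0.09,-0.22,0.2],[0,0,0],-1]]'

```text
time_s: 2.6
tool_pos: [530.3, -153.6, 137.7]
eef_rot: [-3.14, 0.004, 3.141]
ft_force: [-0.4, 0.1, 0.4]
gripper_width: 0.003
grip_force: 0.0
```

```bash
python3 - <<'E'
from h import *
print(env.observe()["tool_pos"])
sc=viewer.camera("scene")[180:300,140:280]; t=viewer.camera("top")[190:270,300:400]
a=cv2.resize(sc,(560,480),interpolation=3);b=cv2.resize(t,(240,192),interpolation=3)
o=np.zeros((480,800,3),np.uint8);o[:,:560]=a;o[:192,560:]=b
cv2.imwrite("pics/k1.png",cv2.convertScaleAbs(o,alpha=1.3))
E
```

```text
[ 530.30463507 -153.63733688  137.69956745]
```

View pics/k1.png

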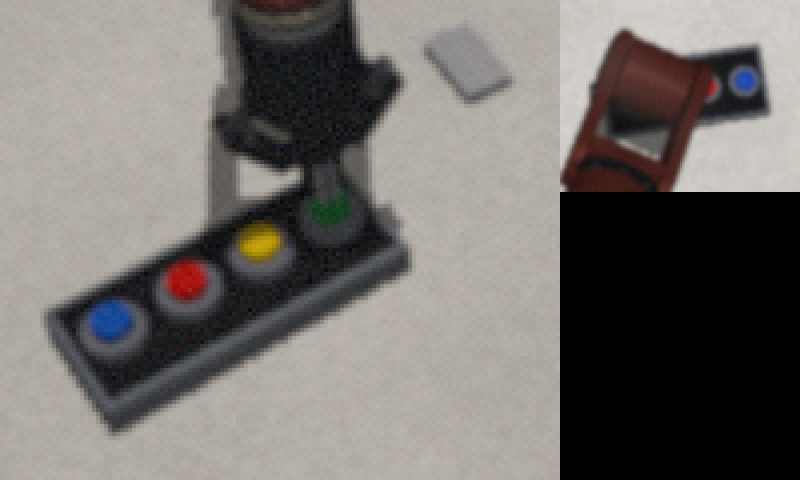

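The closed fingers hang right above the green cap at crop px (325,205), so I press it.

>>> move_arm --deltas '[[[0.04,0.05,0.2],[0,0,0],-1],[[0.04,0.05,0.3],[0,0,0],-1],[[0.04,0.05,0.4],[0,0,0],-1],[[0.04,0.05,0.46],[0,0,0],-1],[[0.04,0.05,0.46],[0,0,0],-1],[[0.04,0.05,0.46],[0,0,0],-1],[[0.04,0.05,0.46],[0,0,0],-1]]'

```text
time_s: 3.28
tool_pos: [527.0, -150.8, 118.6]
eef_rot: [3.141, -0.001, 3.142]
ft_force: [-3.3, 2.0, 9.7]
gripper_width: 0.002
grip_force: 4.6
```

>>> move_arm --deltas '[[[0,0,0],[0,0,0],-1],[[0,0,-0.6],[0,0,0],-1],[[0,0,-0.6],[0,0,0],-1],[[-0.11,-0.68,-0.6],[0,0,0],-1],[[-0.21,-1.36,-0.6],[0,0,0],-1],[[-0.21,-1.36,-0.6],[0,0,0],-1],[[-0.21,-1.36,-0.6],[0,0,0],-1],[[-0.21,-1.36,-0.6],[0,0,0],-1]]'

```text
time_s: 3.95
tool_pos: [534.8, -204.9, 140.6]
eef_rot: [3.14, -0.001, 3.141]
ft_force: [-0.6, 0.5, 0.3]
gripper_width: -0.001
grip_force: 0.0
```

>>> move_arm --deltas '[[[0,0,0.2],[0,0,0],-1],[[0,0,0.4],[0,0,0],-1],[[0,0,0.5],[0,0,0],-1],[[0,0,0.6],[0,0,0],-1],[[0,0,0.6],[0,0,0],-1],[[0,0,0.6],[0,0,0],-1],[[0,0,0.6],[0,0,0],-1],[[0,0,0.6],[0,0,0],-1]]'

```text
time_s: 4.62
tool_pos: [535.2, -204.5, 118.6]
eef_rot: [3.14, -0.002, -3.141]
ft_force: [-4.0, 2.6, 10.9]
gripper_width: -0.007
grip_force: 5.2
```

Yellow is down. Next I go to blue, passing high over red.

>>> move_arm --deltas '[[[0,0,0],[0,0,0],-1],[[0,0,-0.9],[0,0,0],-1],[[0,0,-0.9],[0,0,0],-1],[[-0.11,-0.7,-0.9],[0,0,0],-1],[[-0.27,-1.7,-0.9],[0,0,0],-1],[[-0.44,-2.71,-0.9],[0,0,0],-1],[[-0.44,-2.71,-0.6],[0,0,0],-1],[[-0.44,-2.71,-0.6],[0,0,0],-1],[[-0.44,-2.71,-0.6],[0,0,0],-1]]'

```text
time_s: 5.37
tool_pos: [551.7, -312.5, 139.4]
eef_rot: [3.138, -0.004, 3.141]
ft_force: [-0.1, 0.6, -0.1]
gripper_width: 0.001
grip_force: 0.0
```

>>> move_arm --deltas '[[[0,0,0.2],[0,0,0],-1],[[0,0,0.4],[0,0,0],-1],[[0,0,0.5],[0,0,0],-1],[[0,0,0.6],[0,0,0],-1],[[0,0,0.6],[0,0,0],-1],[[0,0,0.6],[0,0,0],-1],[[0,0,0.6],[0,0,0],-1],[[0,0,0.6],[0,0,0],-1]]'

```text
time_s: 6.03
tool_pos: [553.1, -312.6, 118.7]
eef_rot: [3.14, -0.001, -3.141]
ft_force: [-3.0, 2.9, 7.5]
gripper_width: 0.002
grip_force: 3.7
```

>>> move_arm --deltas '[[[0,0,0],[0,0,0],-1],[[0,0,-1],[0,0,0],-1],[[0,0,-2],[0,0,0],-1],[[0,0,-3],[0,0,0],-1],[[0.02,1,-3],[0,0,0],-1],[[0.02,2,-3],[0,0,0],-1],[[0.05,3,-3],[0,0,0],-1],[[0.05,4,-3],[0,0,0],-1],[[0.05,5,-3],[0,0,0],-1],[[0.05,6,-3],[0,0,0],-1]]'

```text
time_s: 6.87
tool_pos: [550.2, -71.4, 237.2]
eef_rot: [3.141, -0.0, -3.141]
ft_force: [0.2, -0.4, -0.5]
gripper_width: -0.001
grip_force: 0.0
```

>>> move_arm --deltas '[[[0,1,0],[0,0,0],0],[[0,2,0],[0,0,0],0.2],[[0,3,0],[0,0,0],0.2],[[0,4,0],[0,0,0],0.2],[[0,5,0],[0,0,0],0.2],[[0,6.2,0],[0,0,0],0.2],[[0,6.2,0],[0,0,0],0.2],[[0,6.2,0],[0,0,0],0.2],[[0,6.2,0],[0,0,0],0.2]]'

```text
time_s: 7.62
tool_pos: [550.5, 174.4, 237.0]
eef_rot: [-3.14, -0.001, -3.14]
ft_force: [0.4, -0.0, -0.1]
gripper_width: 0.602
grip_force: 0.0
```

>>> move_arm --deltas '[[[0,0.05,0.5],[0,0,0],0.2],[[0,0.05,0.9],[0,0,0],0.2],[[0,0.05,1.2],[0,0,0],0.2],[[0,0.05,1.5],[0,0,0],0.2],[[0,0.05,1.8],[0,0,0],0.2],[[0,0.05,1.95],[0,0,0],0.2],[[0,0.05,1.95],[0,0,0],0.2],[[0,0.05,1.95],[0,0,0],0.2]]'

```text
time_s: 8.28
tool_pos: [551.1, 176.0, 159.2]
eef_rot: [-3.141, -0.001, 3.141]
ft_force: [0.3, -0.3, 0.4]
gripper_width: 0.601
grip_force: 0.0
```

```bash
python3 - <<'E'
from h import *
print(ray("top",(218.5,223.9),80))
sc=viewer.camera("scene"); t=viewer.camera("top")
a=cv2.resize(sc[130:250,270:410],(560,480),interpolation=3);b=cv2.resize(t[190:270,180:280],(240,192),interpolation=3)
o=np.zeros((480,800,3),np.uint8);o[:,:560]=a;o[:192,560:]=b
cv2.imwrite("pics/v1.png",cv2.convertScaleAbs(o,alpha=1.3))
E
```

```text
[548.521533   206.35766369  80.        ]
```

View pics/v1.png

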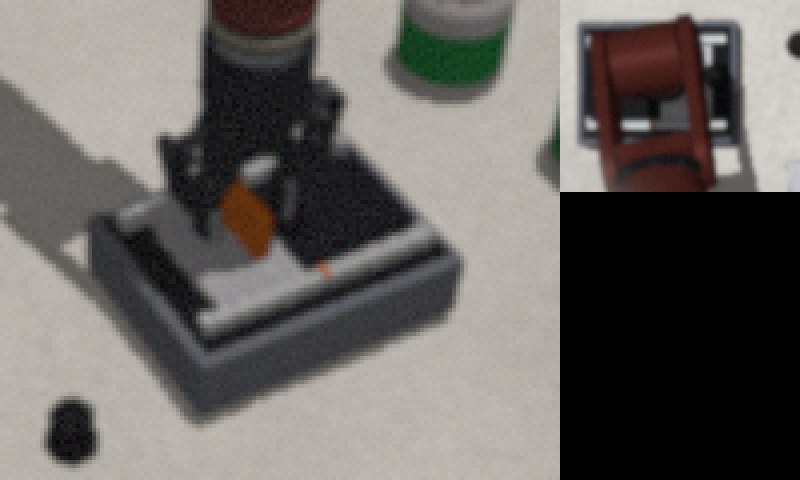

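The tab at crop px (247,218) stands midway between the fingers at columns 205 and 290. The marks put half travel at y≈206.4. I close on the tab.

>>> move_arm --deltas '[[[0,0,0],[0,0,0],-1],[[0,0,0],[0,0,0],-1],[[0,0,0],[0,0,0],-1],[[0,0,0],[0,0,0],-1],[[0,0,0],[0,0,0],-1],[[0,0,0],[0,0,0],-1]]'

```text
time_s: 8.88
tool_pos: [551.5, 177.8, 160.4]
eef_rot: [3.139, 0.002, -3.14]
ft_force: [-0.5, 5.3, 1.9]
gripper_width: 0.129
grip_force: 59.5
```

>>> move_arm --deltas '[[[0,0.1,0],[0,0,0],-1],[[0,0.2,0],[0,0,0],-1],[[0,0.3,0],[0,0,0],-1],[[0,0.4,0],[0,0,0],-1],[[0,0.5,0],[0,0,0],-1],[[0,0.6,0],[0,0,0],-1],[[0,0.7,0],[0,0,0],-1],[[0,0.78,0],[0,0,0],-1],[[0,0.78,0],[0,0,0],-1],[[0,0.78,0],[0,0,0],-1]]'

```text
time_s: 9.72
tool_pos: [551.3, 205.6, 160.3]
eef_rot: [-3.136, -0.001, -3.14]
ft_force: [-2.5, -9.1, 7.5]
gripper_width: 0.128
grip_force: 60.3
```

```bash
python3 - <<'E'
from h import *
s=env.observe();print(s["tool_pos"],s["ft_force"])
sc=viewer.camera("scene")
for p,st in blobs("scene",sc,"orange",(270,130,410,250)): print(p,st)
a=cv2.resize(sc[155:235,290:390],(800,600)[:2] if 0 else (750,600),interpolation=3)
cv2.imwrite("pics/v2.png",cv2.convertScaleAbs(a,alpha=1.4))
E
```

```text
[551.26462996 205.58483023 160.32870994] [-2.53699317 -9.13346054  7.47285894]
[345.  131.7] [344, 131, 3, 2, 3]
[351.5 131.5] [351, 131, 2, 2, 2]
[342.6 183.5] [339, 175, 8, 16, 79]
```

View pics/v2.png

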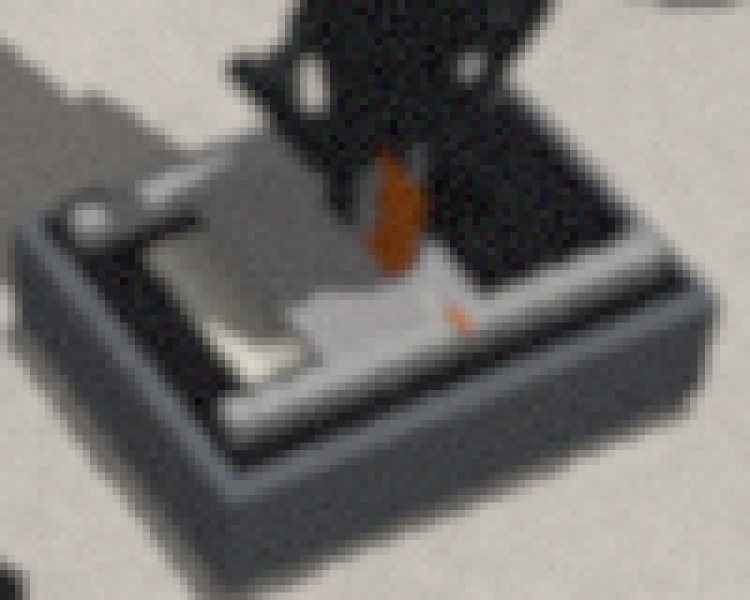

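The orange tab's foot at (400,262) is nearly in line with the mark at (460,320). Light strips show about 30 mm wide, and the pull of 9.1 N matches half travel. I nudge 1 mm further and hold.

>>> move_arm --deltas '[[[0,0.03,0],[0,0,0],-1],[[0,0.03,0],[0,0,0],-1],[[0,0.03,0],[0,0,0],-1],[[0,0.03,0],[0,0,0],-1],[[0,0.03,0],[0,0,0],-1],[[0,0.03,0],[0,0,0],-1],[[0,0.03,0],[0,0,0],-1],[[0,0.03,0],[0,0,0],-1],[[0,0.03,0],[0,0,0],-1],[[0,0.03,0],[0,0,0],-1]]'

```text
time_s: 10.6
tool_pos: [551.2, 206.5, 160.3]
eef_rot: [-3.136, -0.001, -3.14]
ft_force: [-1.4, -8.5, 6.6]
gripper_width: 0.131
grip_force: 60.3
```

```bash
python3 -c "
from h import *
s=env.observe();print(s['tool_pos'],s['ft_force'],s['qvel'].round(4))
if 203.5<s['tool_pos'][1]<210 and 7<-s['ft_force'][1]<11.5: print(env.sign_off())"
```

```text
[551.24386593 206.49623257 160.32292893] [-1.44996173 -8.54644327  6.6420658 ] [-0.0005  0.0009  0.0001  0.0021  0.0012 -0.0002]
the job is handed in; nothing more can be done
None
```

I pressed green, yellow and blue in order without touching red, then gripped the shutter tab and held it at about half travel (tool at y 206.5 mm, mark measured at 206.4 mm, about 8.5 N pull); I handed the job in at 10.6 s, and no verdict was returned.

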